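# Gauge the brake calipers

### The job

A pair of overhauled brake calipers is bolted to the board, disc slots up; in one of them the pads were not pushed right back. Take the disc gauge from its block by the grip and gauge both, first the left one (the robot's left), then the right: ease the blade down the middle of the slot as far as it goes, feeling whether it slides fully home, shoulder on the caliper, or binds between the pads, and never force it. Leave the gauge fully home in the caliper that takes it, let go of it, and leave the other things on the bench alone.

Things in the scene. Friction and masses are not known exactly. Their poses are not given: they have to be found in the camera images.
- gauge: disc gauge, 0.22 kg: steel blade pointing down under a flat steel shoulder (70 x 36 x 6 mm), black upright grip on top, 44 long (x), 16 thick (y), from 6 to 50 mm above the origin. Origin: centre of the shoulder's underside; x along the blade, y through its thickness, z up. It starts upright in its block, shoulder on the block's top. Take it across the 16 mm
- blade: the gauge's blade, one piece with it (same origin and axes): 60 mm along x, 5 mm thick (y), reaching 48 mm below the origin. More than 35 N on it is forcing; touching down at 30 mm/s gives that as a shock. In one caliper the gap between the pads is 7 mm all the way down, mid-slot; in the other only to 30 mm below the mouth, then 2 mm. They look alike; which is where changes
- board: fixed plywood board, 230 x 400 mm, 18 mm thick, origin under its centre, with two grey cast calipers bolted on in a row along y. Each is about 160 x 100 mm with its bolt ears, 80 mm high, with a slot in its flat top 14 mm wide, 88 mm long (along x), open at both ends. Everything is rigid
- bay_left (a point): left place (board's +y): nominal slot of the caliper there: middle of the slot's length and width, level with its mouth. x along the slot, y across it, z up. The caliper itself stands up to 3 mm off this point in x and 4 mm in y (play in its bolt holes), square to it and at this height. 98 mm above the bench, 200 mm from the right one
- bay_right (a point): right place (board's -y): nominal slot of the caliper there: middle of the slot's length and width, level with its mouth. x along the slot, y across it, z up. The caliper itself stands up to 3 mm off this point in x and 4 mm in y (play in its bolt holes), square to it and at this height. The pads in the slot are 54 mm long (x), from 14 to 56 mm below the mouth
- holder: the gauge's wooden block, fixed, 110 x 70 x 62 mm high, slot 65 x 10 mm, 56 mm deep in its top; origin under its centre, x along the slot
- oil_filter: white oil filter, a can 76 mm across and 96 mm high; origin under its centre
- bin: blue open plastic bin, 190 x 120 x 75 mm high; origin under its centre
- carton: white carton, 110 x 75 x 45 mm high; origin under its centre
- spanner: steel spanner lying flat, 200 mm long; origin under its middle
Things that resemble listed ones, but are neither listed nor needed, are in the scene too. There is more than one size of the gauge; the one meant has the size given above.

How it is judged:
On the way, in this order (a step that is already met when the one before it is completed fails the run):
1. the gauge is drawn up out of its block (height (world z) of gauge above 0.125 m and contact force between the fingers and gauge above 0.5 N), for 0.1 s.
2. the left caliper is gauged: the held blade is fully home in it, or binds (over 2 N) at least 20 mm down its slot (contact force between the fingers and gauge above 0.5 N and ((horizontal distance between gauge and bay_left below 0.015 m and z of gauge in the frame of bay_left below 0.004 m) or (horizontal distance between gauge and bay_left below 0.015 m and z of gauge in the frame of bay_left below 0.028 m and contact force between blade and anything else above 2 N))), for 0.05 s.
3. the right caliper is gauged: the held blade is fully home in it, or binds (over 2 N) at least 20 mm down its slot (contact force between the fingers and gauge above 0.5 N and ((horizontal distance between gauge and bay_right below 0.015 m and z of gauge in the frame of bay_right below 0.004 m) or (horizontal distance between gauge and bay_right below 0.015 m and z of gauge in the frame of bay_right below 0.028 m and contact force between blade and anything else above 2 N))), for 0.05 s.
At the end, for the whole second after the job is handed in: the gauge stands at rest, let go, upright within 0.06 rad, fully home in the caliper that takes it: its shoulder underside less than 4 mm above the level of the caliper's mouth and its centre within 15 mm (level) of a caliper place on the board (((horizontal distance between gauge and bay_left below 0.015 m and z of gauge in the frame of bay_left below 0.004 m) or (horizontal distance between gauge and bay_right below 0.015 m and z of gauge in the frame of bay_right below 0.004 m)) and angle between gauge's own z axis and vertical below 0.06 rad and linear speed of gauge below 0.01 m/s); the robot touches nothing.
It fails at once if the blade is forced: more than 35 N between it and anything (contact force between blade and anything else above 35 N).
It fails at once if one of the bystanders is moved by more than 20 mm (distance of any of oil_filter, bin, carton, spanner from where it was at the start of the episode above 0.02 m).
It also fails if it takes over 72 s, if anything falls off the work surface, if the arm or the gripper's body presses on something with over 40 N, if the wrist force passes 120 N, or if a joint passes its speed limit or range.

### The arm

A 6-joint arm with a two-finger parallel gripper is mounted at the origin on the work surface. World frame = base frame: x ahead of the robot, y to its left, z up, the work surface at z = 0. Lengths are in m, angles in rad, forces in N, time in s.
With the tool pointing down it reaches from about 0.325 to 0.775 m from the base axis. Payload 5.5 kg.
Tool frame: the origin (TCP) lies on the centre line of the jaws, within the pads' length; the fingertips stand 14 mm ahead of it and the grasp point (between the pads) lies 5 mm behind it; z points along the fingers, y is the line along which they close (so a half turn about z gives the same grasp; the last joint's range is limited). The gripper opens to 85 mm and grips with 20 to 120 N. Pads are 22 mm wide; open, the fingers measure 114 mm over their backs; the gripper's body (76 mm by 85 mm) begins 54 mm behind the grasp point. The pads swing forward as they close: fully open they stand 13 mm farther back than shut.
Start: joints at [1.22, 0.091, 1.231, -0, 1.82, -0.057], TCP at [0.174, 0.574, 0.245] pointing down, gripper open.
Joint ranges: [-2.87, 2.87], [-0.86, 2.18], [0.17, 2.46], [-1.51, 4.65], [0.06, 2.69], [-2.65, 2.65]. Speed limits (rad/s): [2.57, 2.57, 3.01, 3.14, 3.14, 3.14].

### API

Orientations are given as a rotation vector (axis times angle).
In Python, from bench import robot gives the robot as it stands. Calls block until the motion is done:
- robot.move_to(position, orientation): joint-space move of the TCP to a pose.
- robot.line_to(position, speed=0.15, ori=None): straight line of the TCP; ori=None keeps the orientation; speed is the mean speed in m/s.
- robot.set_joints(angles): joint-space move.
- robot.move_gripper(opening, grip_force=None): finger opening in m; grip_force is the grip in N (None keeps the last); returns when the fingers have stopped.
- robot.hold(seconds).
- robot.ik(position, orientation): joint angles nearest the present ones, or None.
- robot.sense(): the state.
- robot.read_camera(name): name is "scene" or "top" or "wrist"; returns a dict with "color" (420x560x3 uint8, red, green, blue), "mtx" (3x3 intrinsics, pixels), "D" ([k1, k2, p1, p2, k3] as OpenCV has them; the pictures are not rectified), "R" (3x3) and "t" (3): a world point X has camera coordinates R X + t. Camera axes: x right, y down, z forward; pixel columns grow to the right and rows downward; lengths in m; the calibration is good to about 2 mm. A picture is of the moment at which its call begins. There is no depth.
A pose or a line that the arm cannot do raises robot.MotionError and nothing moves.
- robot.hand_in(): hands the job in; it is judged then, once.
The state is a dict: "time": time; "q": joint angles; "qvel": joint speeds; "joint_torque": joint torques, N m; "tcp_pos": TCP position; "eef_rot": TCP orientation; "wrist_force": force on the tool from outside, world axes, zero at the start; "moment": the same for the moment, N m; "grip_width": finger opening in m; "gripper_force": force on a finger pad.
Only numpy, scipy, OpenCV 4.12 (cv2) and the standard library are available. Lean on these libraries where they do the work, as an engineer would, in place of code of your own. Each camera call takes 0.05 s, during which the arm holds its last target. There are 200 camera calls.

## Working session

There is one attempt and no reset: what is moved stays moved. The work goes in short steps, each a Python script; the robot and the scene stay as the last script left them, time stands still between calls to the robot, and variables do not carry over. Pictures are saved under pics/ and viewed, at most 10 in all, crops included, and the job is handed in when it is done.

```bash
ls; mkdir -p pics; python3 - <<'E'
from bench import robot
import cv2
for n in("scene","top"):
    d=robot.read_camera(n); cv2.imwrite(f"pics/{n}0.png",d["color"][:,:,::-1]); print(n,d["mtx"].tolist(),d["D"],d["R"].tolist(),d["t"])
s=robot.sense();print(s)
E
```

```text
pics
scene [[409.1904388713869, 0.0, 283.203080775775], [0.0, 409.1904388713869, 210.7809616159918], [0.0, 0.0, 1.0]] [-0.07591976  0.          0.          0.          0.        ] [[0.16945154738485704, 0.9854481876913905, -0.01334325539857762], [0.608359390042021, -0.11524221887639591, -0.7852503317644285], [-0.7753612226804856, 0.12494438908650116, -0.6190346306946191]] [-0.05534448 -0.22785639  1.59705178]
top [[525.875090829619, 0.0, 287.4932413688798], [0.0, 525.875090829619, 204.71303561521538], [0.0, 0.0, 1.0]] [0.03965936 0.         0.         0.         0.        ] [[-0.012277287611553347, -0.9998400360729343, -0.01300655506184414], [-0.9921947237099138, 0.013795604139761289, -0.1239326895884479], [0.12409229811358474, 0.011383478031453492, -0.9922053809452942]] [-0.01495523  0.50254288  1.46852491]
{'time': 0.1, 'q': array([ 1.22029736e+00,  9.18269719e-02,  1.23177853e+00,  2.73550103e-05,
        1.81980356e+00, -5.67226800e-02]), 'qvel': array([-4.60588757e-06, -1.97286262e-03, -2.42288902e-03, -9.09404254e-04,
        2.88411501e-03,  9.38768673e-04]), 'joint_torque': array([ 2.15080683e-03, -4.60223866e+01, -4.19214070e+01, -8.86657813e-05,
        1.07756097e-02, -3.65313838e-06]), 'tcp_pos': array([0.17366908, 0.57407736, 0.24423056]), 'eef_rot': array([-4.59736892e-01, -3.10737315e+00,  2.78549617e-03]), 'wrist_force': array([ 0.59841392, -0.12171888, -0.59449423]), 'moment': array([-0.01257318, -0.03299734, -0.02798425]), 'gripper_force': 0.0, 'grip_width': 0.08529903819248881}
```

View pics/top0.png

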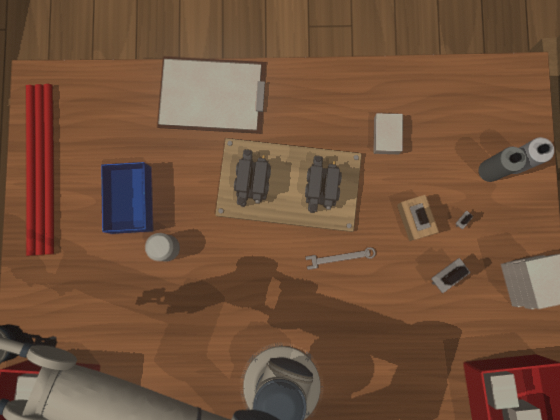

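View pics/scene0.png

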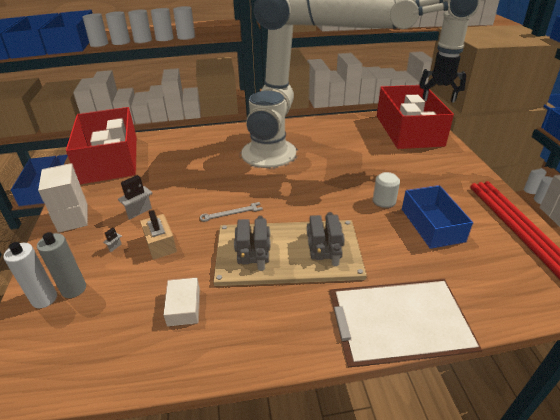

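The top view shows the gauge in its tan block at (420,216). Decoys are at (452,275) and (465,219). The caliper slots are at about (251,178) on the left and (323,184) on the right, and the board corners are at about (225,140), (362,153), (354,230) and (217,216).

```bash
cat > h.py <<'E'
import numpy as np, cv2
from scipy.spatial.transform import Rotation as Ro
from bench import robot
def ray(d,px,z):
    """pixels -> world points on plane z"""
    n=cv2.undistortPoints(np.array(px,float).reshape(-1,1,2),d["mtx"],d["D"]).reshape(-1,2)
    R,t=np.array(d["R"]),np.array(d["t"]); c=-R.T@t
    v=np.c_[n,np.ones(len(n))]@R
    return c+v*((z-c[2])/v[:,2])[:,None]
def proj(d,X):
    return cv2.projectPoints(np.array(X,float).reshape(-1,1,3),cv2.Rodrigues(np.array(d["R"]))[0],np.array(d["t"]),d["mtx"],d["D"])[0].reshape(-1,2)
def down(a):
    """tool down, closing axis (tool y) at world yaw a"""
    y=np.array([np.cos(a),np.sin(a),0]); z=np.array([0,0,-1.])
    return Ro.from_matrix(np.c_[np.cross(y,z),y,z]).as_rotvec()
def snap(n,f):
    d=robot.read_camera(n); cv2.imwrite(f"pics/{f}.png",d["color"][:,:,::-1]); return d
E
python3 - <<'E'
from h import *
d=robot.read_camera("top"); w=robot.read_camera("wrist"); s=robot.sense()
np.set_printoptions(precision=4,suppress=True)
hsv=cv2.cvtColor(d["color"],cv2.COLOR_RGB2HSV)
for p in [(230,210),(405,215),(300,280)]: print(hsv[p[1],p[0]])
print("board",ray(d,[(225,140),(362,153),(354,230),(217,216)],.018)[:,:2])
print("slots",ray(d,[(251,178),(323,184)],.098)[:,:2])
print("block",ray(d,[(403,202),(427,195),(437,230),(413,238)],.062)[:,:2])
print("spanner",ray(d,[(310,262),(375,253)],0)[:,:2],"filter",ray(d,[(162,247)],.096))
Rt=Ro.from_rotvec(s["eef_rot"]).as_matrix(); R=np.array(w["R"]); c=-R.T@w["t"]
print("cam in tool",Rt.T@(c-s["tcp_pos"]),"\n",Rt.T@R.T, w["mtx"])
E
```

```text
[ 17 104 145]
[ 16 110 125]
[ 13 139  88]
board [[ 0.6971  0.159 ]
 [ 0.6523 -0.2396]
 [ 0.4286 -0.2102]
 [ 0.4741  0.1815]]
slots [[ 0.5692  0.0769]
 [ 0.5497 -0.1201]]
block [[ 0.5016 -0.3432]
 [ 0.5203 -0.4103]
 [ 0.4225 -0.4332]
 [ 0.4012 -0.3666]]
spanner [[ 0.3397 -0.0837]
 [ 0.3631 -0.2705]] filter [[0.3838 0.3182 0.096 ]]
cam in tool [ 0.0771 -0.0003 -0.1306] 
 [[-0.0004 -0.9525 -0.3045]
 [ 1.     -0.0003 -0.0003]
 [ 0.0002 -0.3045  0.9525]] [[333.2843   0.     274.8906]
 [  0.     333.2843 208.3609]
 [  0.       0.       1.    ]]
```

```bash
python3 - <<'E'
from h import *
np.set_printoptions(precision=3,suppress=True)
L=(.570,.0745,.21);Rr=(.5495,-.1235,.21);B=(.4614,-.3883,.24)
for a0 in (0,np.pi):
    for P,a in ((L,1.459),(Rr,1.459),(B,1.80)): print(a0,robot.ik(P,down(a+a0)))
for P in (L,Rr,B):
    a=(1.80 if P is B else 1.459)
    q=[robot.ik(P,down(a+k)) for k in (0,np.pi)]
a0=0 if abs(robot.ik(L,down(1.459))[5])<abs(robot.ik(L,down(1.459+np.pi))[5]) else np.pi
print("a0",a0)
for P,a,n in ((L,1.459,"L"),(Rr,1.459,"R"),(B,1.80,"B")):
    robot.move_to(P,down(a+a0)); d=snap("wrist",n); np.savez(n+".npz",**d)
    print(n,robot.sense()["time"],robot.sense()["tcp_pos"])
im=np.hstack([cv2.imread(f"pics/{n}.png")[60:400,100:460] for n in "LR"]); cv2.imwrite("pics/LR.png",im)
E
```

```text
0 [ 0.071  0.019  1.368 -0.     1.755 -1.388]
0 [-0.281 -0.012  1.399  0.     1.755 -1.74 ]
0 [-0.756  0.098  1.232 -0.     1.811 -2.556]
3.141592653589793 [ 0.071  0.019  1.368 -0.     1.755  1.753]
3.141592653589793 [-0.281 -0.012  1.399 -0.     1.755  1.401]
3.141592653589793 [-0.756  0.098  1.232 -0.     1.811  0.586]
a0 0
L 2.5333 [0.57  0.075 0.21 ]
R 3.4 [ 0.55  -0.122  0.21 ]
B 4.5333 [ 0.462 -0.387  0.24 ]
```

View pics/LR.png

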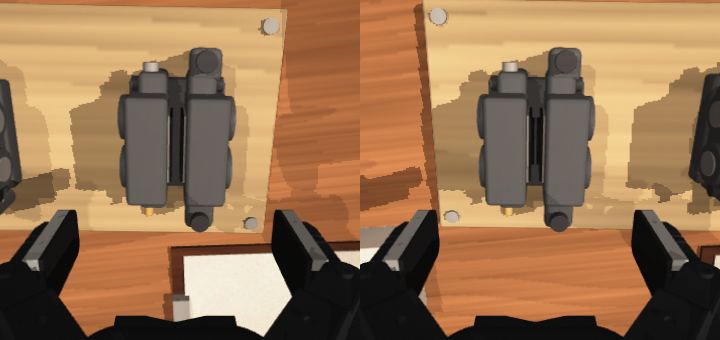

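View pics/B.png

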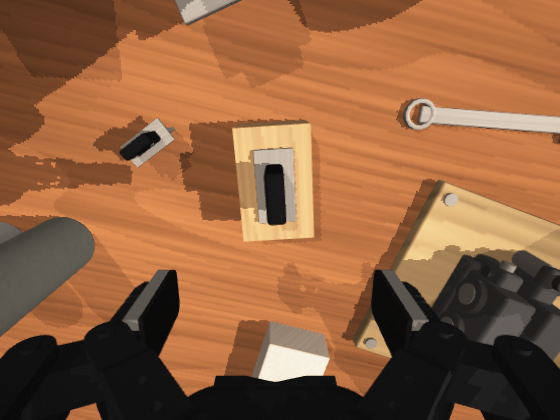

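The wrist views show the left slot between columns ~267 and 287 and the right slot similar, at crop columns ~528 to 544. The gauge is in its tan block, with the shoulder at about (254–297, 148–224) and the grip at (275,195). Next I'll measure these precisely.

```bash
python3 - <<'E'
from h import *
np.set_printoptions(precision=4,suppress=True,linewidth=150)
for n,c0 in (("L",277),("R",276)):
    d=dict(np.load(n+".npz")); g=cv2.GaussianBlur(cv2.cvtColor(d["color"],cv2.COLOR_RGB2GRAY),(1,5),0).astype(float)
    print(n,"cols",c0-18, g[170:250,c0-18:c0+19].mean(0).round().astype(int))
    gx=cv2.Sobel(g,cv2.CV_64F,1,0,ksize=1)
    rows=np.arange(170,250); lines=[]
    for lo,hi,sg in ((c0-16,c0-4,-1),(c0+5,c0+17,1)):
        w=np.clip(sg*gx[rows,lo:hi],0,None); k=w.argmax(1); 
        cols=[]
        for i,kk in enumerate(k):
            a=max(0,kk-1);b=kk+2; cols.append(lo+(w[i,a:b]*np.arange(a,a+len(w[i,a:b]))).sum()/w[i,a:b].sum())
        P=ray(d,np.c_[cols,rows],.098)[:,:2]
        vx,vy,x,y=cv2.fitLine(P.astype(np.float32),cv2.DIST_HUBER,0,.001,.001).ravel()
        lines.append((np.array([x,y]),np.arctan(vy/vx))); print("yaw",np.arctan(vy/vx),"mid",x,y)
    u=np.array([np.cos(-.11),np.sin(-.11)]);v=np.array([-u[1],u[0]])
    print("width",(lines[0][0]-lines[1][0])@v)
    print("rowprof",[g[r,c0-35:c0-20].mean().round() for r in range(145,275,3)])
d=dict(np.load("B.npz")); hsv=cv2.cvtColor(d["color"],cv2.COLOR_RGB2HSV)[120:245,230:320]
gr=((hsv[...,2]<45)).astype(np.uint8); st=((hsv[...,1]<60)&(hsv[...,2]>60)).astype(np.uint8)
for nm,m,z in (("grip",gr,.112),("steel+grip",gr|st,.068)):
    m=cv2.morphologyEx(m,cv2.MORPH_OPEN,np.ones((3,3)))
    c=max(cv2.findContours(m,0,2)[0],key=cv2.contourArea); b=cv2.boxPoints(cv2.minAreaRect(c))+[230,120]
    P=ray(d,b,z)[:,:2]; print(nm,b.round(1).tolist(),"c",P.mean(0),"sides",np.linalg.norm(P[1]-P[0]),np.linalg.norm(P[2]-P[1]),"yaws",np.arctan2(*(P[1]-P[0])[::-1]),np.arctan2(*(P[2]-P[1])[::-1]))
print("block",ray(d,[(233,129),(310,123),(313,238),(244,241)],.062)[:,:2])
E
```

```text
L cols 259 [101 101 101 100  98  96  94  79  94 114  76  29  29  41  50  51  51  51  51  51  42  27  21  27  57  79  63  52  61  72  82  92  98  99 100  99  99]
yaw -0.128447 mid 0.5734184 0.07008594
yaw -0.122916184 mid 0.5705038 0.08096576
width -0.010494097429257198
rowprof [np.float64(101.0), np.float64(101.0), np.float64(97.0), np.float64(55.0), np.float64(59.0), np.float64(93.0), np.float64(100.0), np.float64(101.0), np.float64(101.0), np.float64(101.0), np.float64(101.0), np.float64(101.0), np.float64(101.0), np.float64(101.0), np.float64(101.0), np.float64(101.0), np.float64(101.0), np.float64(100.0), np.float64(100.0), np.float64(100.0), np.float64(100.0), np.float64(100.0), np.float64(100.0), np.float64(100.0), np.float64(100.0), np.float64(100.0), np.float64(100.0), np.float64(100.0), np.float64(100.0), np.float64(100.0), np.float64(100.0), np.float64(100.0), np.float64(100.0), np.float64(100.0), np.float64(99.0), np.float64(99.0), np.float64(99.0), np.float64(99.0), np.float64(99.0), np.float64(97.0), np.float64(77.0), np.float64(134.0), np.float64(153.0), np.float64(172.
[... 867 characters left out ...]
05.0), np.float64(104.0), np.float64(104.0), np.float64(104.0), np.float64(104.0), np.float64(103.0), np.float64(104.0), np.float64(104.0), np.float64(103.0), np.float64(101.0), np.float64(80.0), np.float64(135.0), np.float64(155.0), np.float64(173.0)]
grip [[263.2, 165.2], [282.2, 164.1], [285.6, 222.8], [266.6, 224.0]] c [ 0.4567 -0.3893] sides 0.014871000311796176 0.04896503313414604 yaws 1.8599348717412507 0.2951220329287661
steel+grip [[253.4, 149.4], [291.9, 147.6], [295.4, 222.4], [256.8, 224.2]] c [ 0.4614 -0.3883] sides 0.03473649523084226 0.07184373344551684 yaws 1.8469102675744056 0.2926099943364714
block [[ 0.4188 -0.4366]
 [ 0.3979 -0.3703]
 [ 0.5049 -0.3385]
 [ 0.5239 -0.405 ]]
```

```bash
python3 - <<'E'
from h import *
np.set_printoptions(precision=4,suppress=True,linewidth=150)
for n,e in (("L",[(269.3,210),(282.8,210)]),("R",[(268.6,210),(282.0,210)])):
    d=dict(np.load(n+".npz")); P=ray(d,e,.098)[:,:2]; print(n,"inner edges mid",P.mean(0),"gap",np.linalg.norm(P[1]-P[0]))
    s=275.3 if n=="L" else 275.0
    for z in(.042,.068): print(" strip",z,ray(d,[(s,210)],z)[0,:2])
    Q=ray(d,[(260,157),(260,265)],.098)[:,:2]; print(" ends",Q,np.linalg.norm(Q[1]-Q[0]))
robot.move_to((.4610,-.3885,.22),down(.293-np.pi/2))
d=snap("wrist","B2"); np.savez("B2.npz",**d)
hsv=cv2.cvtColor(d["color"],cv2.COLOR_RGB2HSV)
p=proj(d,[(.4614,-.3883,.068)])[0].astype(int); x0,y0=p-[50,70]; hsv=hsv[y0:y0+140,x0:x0+100]
gr=(hsv[...,2]<45).astype(np.uint8); st=((hsv[...,1]<60)&(hsv[...,2]>60)).astype(np.uint8)
for nm,m,z in (("grip",gr,.112),("steel+grip",gr|st,.068)):
    m=cv2.morphologyEx(m,cv2.MORPH_OPEN,np.ones((3,3)))
    c=max(cv2.findContours(m,0,2)[0],key=cv2.contourArea); b=cv2.boxPoints(cv2.minAreaRect(c))+[x0,y0]
    P=ray(d,b,z)[:,:2]; print(nm,b.round(1).tolist(),"c",P.mean(0),"sides",np.linalg.norm(P[1]-P[0]),np.linalg.norm(P[2]-P[1]),"yaws",np.arctan2(*(P[1]-P[0])[::-1]),np.arctan2(*(P[2]-P[1])[::-1]))
s=robot.sense();print(s["time"],s["q"],s["tcp_pos"])
E
```

```text
L inner edges mid [0.5718 0.0756] gap 0.010343567678618791
 strip 0.042 [0.5899 0.0732]
 strip 0.068 [0.5814 0.074 ]
 ends [[0.5301 0.0685]
 [0.6168 0.0576]] 0.08736655103493775
R inner edges mid [ 0.5516 -0.1227] gap 0.010265327076939142
 strip 0.042 [ 0.5697 -0.1249]
 strip 0.068 [ 0.5613 -0.124 ]
 ends [[ 0.51   -0.1293]
 [ 0.5967 -0.1402]] 0.08735391726908856
grip [[264.0, 174.0], [283.0, 174.0], [283.0, 237.0], [264.0, 237.0]] c [ 0.4646 -0.387 ] sides 0.013832352849267282 0.04952057940010348 yaws -1.2776801517253589 -2.8410960256644877
steel+grip [[253.0, 157.0], [294.0, 157.0], [294.0, 237.0], [253.0, 237.0]] c [ 0.4583 -0.3887] sides 0.034786942946738376 0.07330342265131098 yaws -1.2776761351140287 -2.8309670612974642
7.1833 [-0.7566  0.095   1.2711  0.      1.7754  0.5208] [ 0.4611 -0.3884  0.22  ]
```

View pics/B2.png

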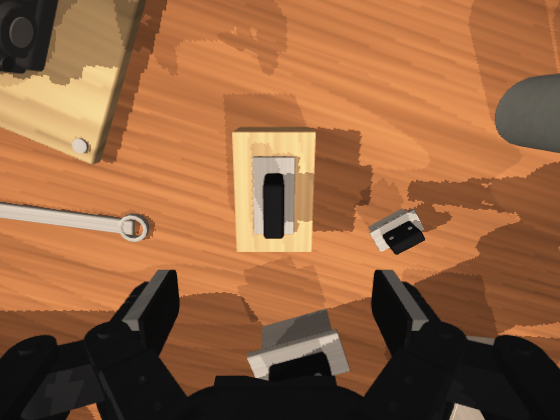

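Both views of the gauge agree: centre (0.460,-0.3885), yaw 0.295. Now I'll grasp it, lift it and carry it above the left caliper.

```bash
python3 - <<'E'
from h import *
np.set_printoptions(precision=4,suppress=True,linewidth=150)
o=down(.295-np.pi/2)
robot.line_to((.460,-.3885,.087),.12,ori=o)
robot.move_gripper(0.0,25)
s=robot.sense(); print(s["time"],s["grip_width"],s["gripper_force"],s["wrist_force"],s["tcp_pos"])
robot.line_to((.460,-.3885,.10),.04); print(robot.sense()["wrist_force"])
robot.line_to((.460,-.3885,.23),.12)
s=robot.sense(); print(s["time"],s["grip_width"],s["wrist_force"],s["moment"],s["tcp_pos"])
robot.move_to((.575,.0752,.23),down(-.12-np.pi/2)); robot.hold(.3)
s=robot.sense(); print(s["time"],s["q"],s["wrist_force"],s["moment"],s["tcp_pos"])
d=snap("wrist","H"); np.savez("H.npz",**d)
E
```

```text
9.075 0.015302190165418773 30.929242372512817 [-0.4506  0.971   0.647 ] [ 0.46   -0.3884  0.0871]
[ 0.5486  0.1154 -2.7834]
10.7833 0.015663780414543676 [ 0.1569  0.7383 -1.9107] [-0.0237 -0.0243  0.0174] [ 0.4598 -0.3883  0.2287]
12.825 [ 0.0704  0.0342  1.317  -0.      1.7904  1.7621] [ 0.5646  0.1533 -2.8547] [-0.04    0.0157 -0.0458] [0.5751 0.0746 0.23  ]
```

View pics/H.png

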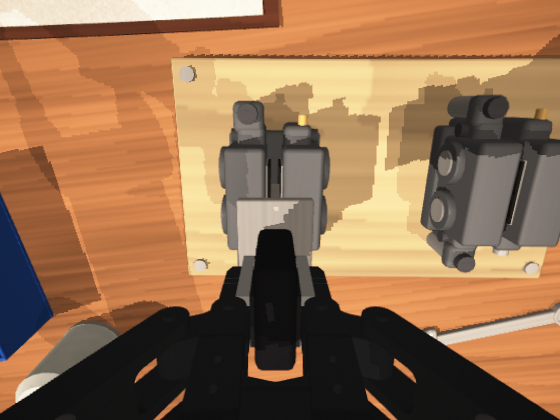

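The in-hand view shows the shoulder spanning columns 236–313 at row ~205, centred in the jaws. The left slot shows above it at columns ~268–283. I'll measure the offset between gauge and slot.

```bash
python3 - <<'E'
from h import *
np.set_printoptions(precision=4,suppress=True,linewidth=170)
d=dict(np.load("H.npz")); g=cv2.cvtColor(d["color"],cv2.COLOR_RGB2GRAY).astype(float)
for r in (154,160,170,180,190): print(r,g[r-2:r+3,258:294].mean(0).round().astype(int))
print("sh",g[203:210,228:244].mean(0).round(),g[203:210,305:321].mean(0).round(),"rows",g[190:208,245:300].mean(1).round())
print(g[222:226,228:244].mean(0).round(),g[222:226,305:321].mean(0).round())
s=robot.sense();T=s["tcp_pos"];Rt=Ro.from_rotvec(s["eef_rot"]).as_matrix();print("tool y",Rt[:,1],"z",Rt[:,2])
P=ray(d,[(236.5,206),(313,206),(275,198)],.211); print("gauge rel tool",(P-T)@Rt)
E
```

```text
154 [127 126 121 110  95  81  64  49  43  57  64  64  64  64  64  64  64  64  64  64  64  64  64  56  64  81 105 118 122 125 127 128 128 127 127 127]
160 [129 129 124 112  96  82  65  49  58  65  43  23  35  56  63  63  63  64  63  56  37  23  45  65  70  84 109 121 125 129 131 131 132 131 132 132]
170 [129 129 125 112  98  83  66  79 126  90  26  25  32  54  64  63  63  64  64  55  40  32  33 148 142  98 112 122 125 129 131 131 131 131 132 132]
180 [129 129 125 114  98  83  67  79 126  89  27  25  41  58  63  63  63  63  64  48  34  32  55 152 142 101 113 122 127 130 131 131 132 132 131 131]
190 [129 129 126 114  99  84  68  79 126  89  26  25  46  71  79  79  79  79  79  79  79  58  57 152 132  94 115 122 127 130 131 131 131 131 130 130]
sh [126. 129. 130. 129. 126. 123. 123. 120. 135. 180. 197. 197. 196. 195. 194. 194.] [114. 115. 116. 116. 116. 116. 114. 108. 105. 122. 132. 132. 133. 124. 107.  90.] rows [108. 108. 108. 108. 110. 110. 108.  99.  81.  88. 123. 164. 188. 188. 183. 183. 184. 186.]
[124. 127. 130. 130. 130. 130. 129. 129. 128. 177. 198. 197. 196. 195. 194. 193.] [113. 114. 116. 117. 116. 115. 110. 103. 120. 131. 132. 132. 126. 110.  91.  70.]
tool y [-0.1204 -0.9927  0.    ] z [-0. -0. -1.]
gauge rel tool [[ 0.0322 -0.0175  0.019 ]
 [ 0.0322  0.0184  0.019 ]
 [ 0.0361  0.0006  0.019 ]]
```

```bash
python3 - <<'E'
from h import *
np.set_printoptions(precision=5,suppress=True,linewidth=170)
d=dict(np.load("H.npz")); s=robot.sense();T=s["tcp_pos"];Rt=Ro.from_rotvec(s["eef_rot"]).as_matrix()
for p,z in (((274.05,155),.098),((274.05,175),.098),((273.8,175),.042),((274.05,190),.098)):
    P=ray(d,[p],z); print(P, (P-T)@Rt)
d1=dict(np.load("L.npz"))
print("L view line at",[ray(d1,[(276.05,r)],.098)[0,:2] for r in (175,210,245)])
E
```

```text
[[0.61375 0.07021 0.098  ]] [[ 0.03895 -0.00015  0.132  ]]
[[0.59787 0.07216 0.098  ]] [[ 0.02295 -0.00018  0.132  ]]
[[0.58606 0.07399 0.042  ]] [[ 0.01101 -0.00058  0.188  ]]
[[0.58555 0.07367 0.098  ]] [[ 0.01054 -0.00019  0.132  ]]
L view line at [array([0.54469, 0.07864]), array([0.5718 , 0.07565]), array([0.6008 , 0.07245])]
```

```bash
cat >> h.py <<'E'
def probe(xy,z_end,ftrip=4.0,corr=(0,0),step=.001):
    """slow guarded descent; xy = commanded; returns (z, dF)"""
    robot.hold(.2); f0=np.array(robot.sense()["wrist_force"]); z=robot.sense()["tcp_pos"][2]; k=0
    while z>z_end+1e-6:
        z=max(z_end,z-step); robot.line_to((xy[0],xy[1],z),.012)
        s=robot.sense(); df=np.array(s["wrist_force"])-f0; k+=1
        if k%5==0 or np.abs(df).max()>1.5: print(round(s["time"],2),"z",round(z,4),s["tcp_pos"].round(4),df.round(1),flush=True)
        if df[2]>ftrip or np.hypot(*df[:2])>6: break
    return z,df
E
python3 - <<'E'
from h import *
robot.line_to((.575,.0751,.180),.1); robot.hold(.2)
s=robot.sense();e=np.array([.575,.0751])-s["tcp_pos"][:2];print(s["time"],e)
c=np.array([.575,.0751])+e
print(c,probe(c,.160))
E
```

```text
13.725 [-4.27707929e-04 -2.58830682e-05]
15.18 z 0.1754 [0.5745 0.0751 0.1753] [-0.2 -0.2 -0.2]
16.43 z 0.1704 [0.5745 0.0751 0.1703] [ 1.3  0.3 -0.4]
17.68 z 0.1654 [0.5745 0.0751 0.1653] [-0.2  0.3 -0.2]
18.93 z 0.1604 [0.5745 0.0751 0.1603] [-0.  -0.4  0.4]
[0.57457229 0.07507412] (0.16, array([-0.01774135, -0.27872489,  0.28071702]))
```

```bash
python3 - <<'E'
from h import *
c=(.5747,.0751)
for ze,st in ((.153,.001),(.144,.002),(.137,.001),(.127,.002),(.1215,.001)):
    z,df=probe(c,ze,4,step=st)
    if z>ze+1e-6 or df[2]>4: break
s=robot.sense();print("stop",z,df,s["time"],s["tcp_pos"],s["gripper_force"],s["grip_width"],s["moment"])
E
```

```text
20.62 z 0.155 [0.5746 0.0751 0.1549] [ 1.6  0.3 -0.1]
23.09 z 0.144 [0.5747 0.0751 0.1439] [-0.1  0.6 -0. ]
24.54 z 0.1391 [0.5747 0.0751 0.139 ] [-0.2 -0.5  0.8]
27.07 z 0.127 [0.5746 0.0751 0.1269] [ 0.2  0.2 -1.3]
28.77 z 0.122 [0.5748 0.0751 0.1231] [-2.8 -0.3  6.8]
stop 0.12201737719138186 [-2.78719692 -0.28323965  6.79009278] 28.775 [0.57481949 0.07509253 0.12306399] 31.307584047317505 0.015628790903457125 [-0.11318577  0.45897094  0.05744817]
```

The left caliper takes the gauge: the shoulder seated at TCP z 0.123. Next I'll gauge the right one.

```bash
python3 - <<'E'
from h import *
robot.hold(.1)
robot.line_to((.5747,.0751,.150),.1); robot.line_to((.5747,.0751,.195),.15)
t=np.array([.5548,-.1231])
robot.line_to((*t,.195),.2); robot.line_to((*t,.174),.1); robot.hold(.2)
s=robot.sense(); e=t-s["tcp_pos"][:2]; print(s["time"],e,s["tcp_pos"]); c=t+e
for ze,st in ((.160,.002),(.153,.001),(.144,.002),(.137,.0007),(.127,.002),(.1215,.001)):
    z,df=probe(c,ze,4,step=st)
    if z>ze+1e-6 or df[2]>4: break
robot.hold(.15)
s=robot.sense();print("stop",z,df,s["time"],s["tcp_pos"],s["wrist_force"],s["gripper_force"],s["grip_width"],s["moment"])
E
```

```text
31.4667 [-2.77788371e-04 -8.70600892e-05] [ 0.55507779 -0.12301294  0.17467797]
32.27 z 0.1704 [ 0.5544 -0.1232  0.1702] [ 1.6 -0.1  1.6]
33.22 z 0.1644 [ 0.5545 -0.1232  0.1642] [ 0.5 -0.2  1.4]
35.55 z 0.155 [ 0.5545 -0.1232  0.1549] [-0.1 -0.2  0.4]
37.77 z 0.145 [ 0.5544 -0.1232  0.1448] [-0.1  0.7  1.6]
38.02 z 0.144 [ 0.5545 -0.1232  0.1439] [0.  1.1 0.6]
39.47 z 0.1406 [ 0.5546 -0.1232  0.1411] [ 0.9 -0.1  4.3]
stop 0.1405501915221313 [ 0.8957514 -0.1264131  4.2662116] 39.6167 [ 0.55460642 -0.12319879  0.14103539] [-0.54217791  1.1856088   2.48259531] 30.83088755607605 0.015682836278831932 [ 0.08215415  0.24935372 -0.00040757]
```

The right one binds 30 mm down. I'll go back to the left, seat the gauge and release it.

```bash
python3 - <<'E'
from h import *
robot.line_to((.5546,-.1232,.195),.12)
t=np.array([.575,.0751])
robot.line_to((*t,.195),.2); robot.line_to((*t,.176),.1); robot.hold(.2)
s=robot.sense(); e=t-s["tcp_pos"][:2]; print(s["time"],e); c=t-[.0003,0]+[0,e[1]]
for ze,st in ((.160,.003),(.153,.0015),(.127,.003),(.1215,.001)):
    z,df=probe(c,ze,4,step=st)
    if z>ze+1e-6 or df[2]>4: break
s=robot.sense();print("stop",z,df,s["time"],s["tcp_pos"])
if s["tcp_pos"][2]<.1245:
    robot.line_to((c[0],c[1],.1232),.02)
    robot.move_gripper(.05); robot.hold(.1)
    robot.line_to((c[0],c[1],.22),.15); s=robot.sense(); print(s["time"],s["gripper_force"],s["wrist_force"])
    d=snap("wrist","end")
E
```

```text
41.9083 [-0.00021969  0.00014874]
42.88 z 0.1704 [0.5746 0.0752 0.1702] [-1.5  0.3 -0.1]
44.08 z 0.1614 [0.5746 0.0752 0.1612] [-0.1  0.3 -0.5]
45.88 z 0.153 [0.5746 0.0753 0.1529] [ 0.8 -0.2  0.2]
48.08 z 0.1381 [0.5746 0.0752 0.1379] [-1.2  0.1 -0.8]
50.3 z 0.125 [0.5746 0.0753 0.1249] [-0.4 -1.2 -1.5]
51.05 z 0.122 [0.5748 0.0753 0.1231] [-2.7 -1.3  6.2]
stop 0.12204589427471199 [-2.67851701 -1.32497797  6.23659968] 51.05 [0.57478927 0.07527115 0.12308071]
52.6167 0.0 [ 0.44461541 -0.13504662 -0.72169804]
```

View pics/end.png

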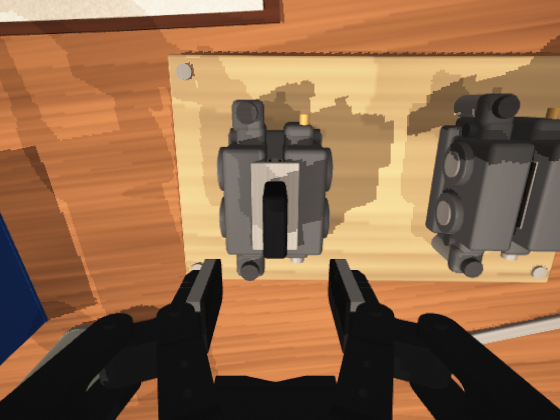

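The last picture shows the gauge seated in the left caliper with its shoulder at (252–299, 163–250), and the gripper clear of it.

```bash
python3 -c "
from bench import robot
print(robot.hand_in())"
```

```text
the job is handed in; nothing more can be done
None
```

The left caliper took the gauge fully home and the right one bound about 30 mm down; the gauge is released and seated in the left, and the job was handed in at about 53 s of the 72 s (no verdict was returned).

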